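Put the removable mirror back on its kinematic mount

ROBOT

A 7-joint arm with a two-finger parallel gripper is mounted at the origin on a cart in front of the work surface, level with it; the furniture and walls round the work are solid. World frame = base frame: x ahead of the robot, y to its left, z up, the work surface at z = 0. Lengths are in m, angles in rad, forces in N, time in s.
With the tool pointing down it reaches from about 0.4 to 0.9 m from the base axis. Payload 5.6 kg.
Tool frame: the origin (TCP) lies midway between the tips of the shut fingers; the grasp point (between the pads) lies 19 mm behind it; y points along the fingers, z is the direction in which the jaws open and shut, and the axes are right-handed (so a half turn about y gives the same grasp; the last joint's range is limited). The gripper opens to 92 mm and grips with 3 to 60 N. Pads are 20 mm wide; open, the fingers measure 128 mm over their backs; the gripper's body (75 mm by 189 mm) begins 69 mm behind the grasp point.
Start: joints at [-1.212, 0.468, -0.012, 1.603, 0.006, 1.071, -0.056], TCP at [0.254, 0.598, 0.215] pointing down, gripper open.
Joint ranges: [-2.53, 2.53], [-0.31, 2.02], [-1.57, 1.55], [0.28, 2.44], [-1.29, 4.43], [0.15, 1.84], [-2.92, 2.92]. Speed limits (rad/s): [2.57, 2.57, 3.14, 3.14, 3.14, 3.14, 3.14].

INTERFACE

Orientations are given as a 3x3 rotation matrix whose columns are the frame's x, y, z axes.
In Python, from station import env, effector, solver, viewer, workorder, search_frame, tip_of gives the robot as it stands. Calls block until the motion is done:
- env.reach(position, orientation): joint-space move of the TCP to a pose.
- env.movel(position, frame=None, rate=0.15): straight line of the TCP; frame=None keeps the orientation; rate is the mean speed in m/s.
- env.goto_joints(angles): joint-space move.
- effector.release() and effector.grasp(squeeze=None): open the fingers fully, or close them until they stop; squeeze is the grip in N (None keeps the last).
- env.pause(seconds).
- solver.inverse_kinematics(position, orientation): joint angles nearest the present ones, or None.
- env.sense(): the state.
- viewer.read_camera(name): name is "scene" or "top"; returns (picture, depth): 420x560x3 uint8, red, green, blue; 420x560 float32, m along the optical axis (not along the pixel's ray), 0 where there is no reading.
- viewer.camera_info(name): a dict with "intrinsics" (3x3 intrinsics, pixels), "eye" and "rotation" of the camera in the world. Camera axes: x right, y up, looking along -z (the intrinsics and any distortion apply to the point x, -y, -z); pixel columns grow to the right and rows downward; lengths in m; the calibration is good to about 2 mm. A picture is of the moment at which its call begins. camera_info takes no time and is no camera call.
A pose or a line that the arm cannot do raises env.PlanningError and nothing moves.
- workorder.finish_job(): hands the job in, once; it reports no verdict.
Trained networks look in the newest picture that a camera, given by its name, has taken for a name from the list of things; names that differ only in an ending like _2 or _b are one class to them, and where a whole thing is asked for, a point or a joint stands for the part that bears it (a point fixed in the world has none). Each returns a list of dicts, best first, with "score" (0 to 1); they miss things now and then, are a little off and sometimes report something else, mostly with a low value. They report only what shows in the picture. A call takes as long as a camera call. They do not tell look-alikes from the thing itself.
- search_frame(camera, name): "at" ([x, y, z] in m, in world coordinates, good to about 4 mm: the middle of the surface that is visible of it).
- tip_of(camera, name): "at" ([x, y, z] in m, in world coordinates, good to about 4 mm: a listed point, or the origin of a listed thing).
The state is a dict: "t": time; "joint_positions": joint angles; "joint_velocities": joint speeds; "tau": joint torques, N m; "ee_pos": TCP position; "tcp_rot": TCP orientation; "wrist_force": force on the tool from outside, world axes, zero at the start; "moment": the same for the moment, N m; "gripper_width": finger opening in m.
Only numpy, scipy, OpenCV 4.12 (cv2) and the standard library are available. Lean on these libraries where they do the work, as an engineer would, in place of code of your own. Each camera call takes 0.05 s, during which the arm holds its last target. There are 200 camera calls.

TASK

Put the removable mirror unit back on its three-ball kinematic mount on the breadboard, its glass facing towards the laser and lens tube, and press it down until both spring catches have snapped over its edges and hold it fully home, level on all three balls. Feel your way: never push down on it with more than about 17 N, and keep the fingers off the glass. Leave the other things on the bench where they are, and let go at the end.

Things in the scene. Friction and masses are not known exactly. Their poses are not given: they have to be found in the camera images.
- mirror: Removable mirror unit, 0.35 to 0.52 kg: grey plate 84 (x) x 100 (y) x 16 mm, its two y edges bevelled to a ridge 8 mm above the underside, three V grooves underneath. On its centre stands a block 26 (x) x 30 (y), top 72 mm above the underside: grip it across y, clear of the plate. Mirror glass on the block's +x face, two brass adjuster knobs on its -x face. Origin: centre of the underside; z up.
- mirror_glass: The mirror glass, 4 x 26 x 36 mm, fixed on the +x face of the mirror unit's block, centred 50 mm above the underside. Origin and axes as the mirror unit. Not to be touched by the fingers.
- mount: Kinematic mount bolted to the breadboard (250 x 300 mm). Origin: centre of the underside of its black foot (90 x 130 mm); z up. Its front, +x, looks between laser and lens tube. Above the foot a ball plate carries three 16 mm balls on a 64 mm circle, one at -x, two at +x. A height collar has set the ball plate anywhere within 20 mm; this height is not measured and must be felt.
- seat (a point): On the mount's axis, 44.3 mm above its origin, same axes. The mirror unit's origin belongs 0 (collar down) to 20 mm (up) above it when home, axes alike. Sprung roller catches stand at +y and -y: the ridges meet the rollers 9 mm above home; forcing them apart takes 13 to 17 N, the unit's weight included; 1.5 mm above home they snap over the ridges and pull it down on the rigid balls; before that they push it up.
- amber_bottle: Small brown bottle with a black cap, 48 mm across, 96 mm tall, standing. Bystander.
- kit_box: Small white carton, 66 x 90 x 45 mm. Bystander.
- tape_roll: Roll of cream tape lying flat, 74 mm across, 18 mm high. Bystander.
Not all that is in view belongs to the job. What is shaped like the mirror but red is not meant.

How it is judged:
At the end, for the whole second after the job is handed in: The mirror unit sits home on the three balls, both catches holding it down (all its contact forces with balls and catches add up to over 20 N; about 28 when home), released, at rest, within 2.5 mm of the mount's axis, level within 0.02 rad, turned as the mount within 0.03 rad (z of mirror in the frame of seat between -0.0015 and 0.0215 m and horizontal distance between mirror and seat below 0.0025 m and angle between mirror's own z axis and vertical below 0.02 rad and angle between the x axis of mirror and the x axis of mount, either way round below 0.03 rad and linear speed of mirror below 0.01 m/s and contact force between mirror and mount above 20 N); the robot touches nothing.
It fails at once if the mirror unit is pushed too hard: balls and catches together bear over 55 N (about 28 N is the springs' own hold; this is a push of 20 N or more) (contact force between mirror and mount above 55 N).
It fails at once if the fingers press on the mirror glass (contact force between the fingers and mirror_glass above 0.5 N).
It fails at once if the mirror unit is tipped over (angle between mirror's own z axis and vertical above 0.6 rad).
It fails at once if another thing on the bench is moved by over 3 cm (distance of any of amber_bottle, kit_box, tape_roll from where it was at the start of the episode above 0.03 m).
It also fails if it takes over 45 s, if anything falls off the work surface, if the arm or the gripper's body presses on something with over 40 N, if the wrist force passes 120 N, or if a joint passes its speed limit or range.

## Working session

There is one attempt and no reset: what is moved stays moved. The work goes in short steps, each a Python script; the robot and the scene stay as the last script left them, time stands still between calls to the robot, and variables do not carry over. Pictures are saved under pics/ and viewed, on a budget of 10 in all, crops included, one or two more only if the job needs it, and the job is handed in when it is done.

```bash
mkdir -p pics; ls
python3 - <<'E'
from station import env,viewer,search_frame,tip_of
import cv2,numpy as np
for c in("top","scene"):
    p,d=viewer.read_camera(c); cv2.imwrite(f"pics/{c}0.png",p[:,:,::-1]); np.savez(f"{c}0.npz",p=p,d=d)
    i=viewer.camera_info(c); print(c,{k:np.round(v,3).tolist() if not isinstance(v,(str,dict)) else v for k,v in i.items()})
    K=np.array(i["intrinsics"]);R=np.array(i["rotation"]);e=np.array(i["eye"])
    def px(w):
        q=R.T@(np.array(w)-e); q=q*[1,-1,-1]; u=K@q; return np.round(u[:2]/u[2]).astype(int).tolist()
    for n in("mirror","mount","mirror_glass","seat"):
        for f in(tip_of,search_frame):
            try: print(n,f.__name__,[(np.round(r["at"],3).tolist(),round(r["score"],2),px(r["at"])) for r in f(c,n)[:4]])
            except Exception as x: print(n,f.__name__,x)
s=env.sense();print(s["t"],s["wrist_force"],np.round(s["tcp_rot"],2).tolist())
E
```

```text
pics
top {'intrinsics': [[428.125, 0.0, 278.038], [0.0, 428.125, 207.255], [0.0, 0.0, 1.0]], 'eye': [0.391, -0.009, 1.319], 'rotation': [[-0.024, 0.994, -0.107], [-1.0, -0.024, -0.001], [-0.004, 0.107, 0.994]]}
mirror call [([0.457, 0.245, -0.001], 0.81, [197, 234]), ([0.395, -0.134, 0.001], 0.56, [320, 251])]
mirror call [([0.45, 0.234, 0.014], 0.98, [199, 236]), ([0.395, -0.132, 0.014], 0.86, [320, 251])]
mount call [([0.563, -0.115, 0.013], 0.79, [313, 196])]
mount call [([0.56, -0.115, 0.053], 0.9, [314, 195])]
mirror_glass call []
mirror_glass call []
seat call [([0.564, -0.116, 0.056], 0.77, [314, 194])]
seat call [([0.557, -0.114, 0.051], 0.66, [314, 197])]
scene {'intrinsics': [[382.774, 0.0, 280.41], [0.0, 382.774, 214.865], [0.0, 0.0, 1.0]], 'eye': [-0.068, -0.742, 0.786], 'rotation': [[0.785, 0.363, -0.501], [-0.619, 0.481, -0.621], [0.016, 0.798, 0.603]]}
mirror call [([0.396, -0.136, -0.0], 0.72, [272, 274])]
mirror call [([0.443, 0.226, 0.02], 0.8, [220, 203]), ([0.415, -0.386, 0.02], 0.64, [341, 324]), ([0.385, -0.144, 0.016], 0.59, [271, 273])]
mount call [([0.561, -0.113, 0.014], 0.93, [311, 242])]
mount call [([0.546, -0.128, 0.05], 0.95, [311, 238])]
mirror_glass call []
mirror_glass call [([0.548, -0.126, 0.055], 0.17, [312, 236])]
seat call [([0.562, -0.114, 0.056], 0.56, [312, 232])]
seat call [([0.55, -0.129, 0.053], 0.78, [313, 237])]
0.9 [-0.35266289  0.11478658 -0.57120435] [[0.92, 0.0, 0.39], [-0.39, 0.0, 0.92], [0.0, -1.0, 0.0]]
```

View pics/top0.png

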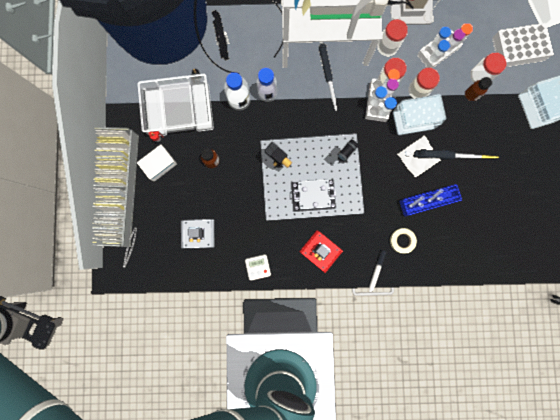

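View pics/scene0.png

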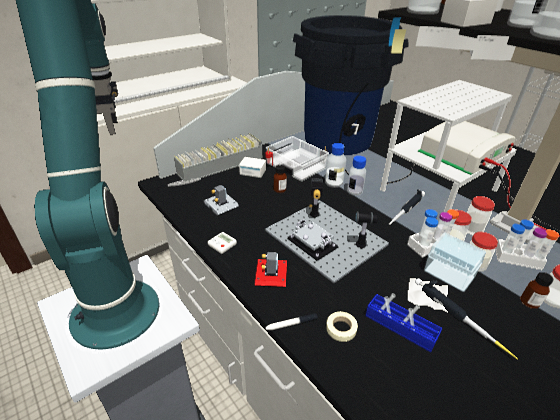

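Candidates: the grey unit at top (197,234) / scene (220,203), and a red look-alike at top (320,251) / scene (271,270). By the description I choose the grey one. The mount is at top (314,195). Next is a close crop of the choice, with the mount beside it.

Run:
```python
import cv2,numpy as np
t=np.load("top0.npz")["p"][:,:,::-1]; s=np.load("scene0.npz")["p"][:,:,::-1]
f=lambda im,u,v,r:cv2.resize(im[v-r:v+r,u-r:u+r],(390,290) if 0 else (290,290),interpolation=cv2.INTER_CUBIC)
cv2.imwrite("pics/crop1.png",np.vstack([np.hstack([f(t,198,234,25),f(t,314,195,29)]),np.hstack([f(s,221,198,25),f(s,315,235,36)])]))
```

```text
(no output)
```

View pics/crop1.png

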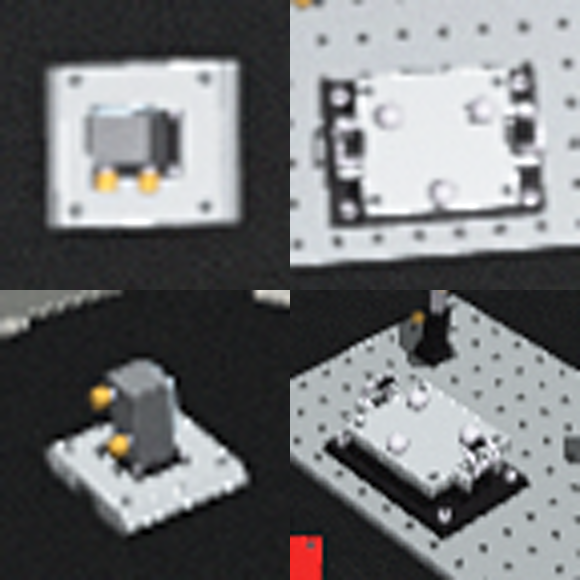

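The crop shows the grey plate with its grey block. The two brass knobs are at the bottom of the picture (-x), so the glass already faces +x. The mount has one ball at -x and two at +x, and is turned slightly. I'll now get poses from depth.

```bash
cat > h.py <<'E'
import numpy as np,cv2
from station import env,effector,solver,viewer,workorder,search_frame,tip_of
def cloud(c,d):
    i=viewer.camera_info(c);K=np.array(i["intrinsics"]);R=np.array(i["rotation"]);e=np.array(i["eye"])
    v,u=np.mgrid[:d.shape[0],:d.shape[1]]
    q=np.stack([(u-K[0,2])/K[0,0]*d,-(v-K[1,2])/K[1,1]*d,-d],-1)
    return q@R.T+e
def rect(P):
    (c,s,a)=cv2.minAreaRect((P[:,:2]*1000).astype(np.float32)); return np.round(c,1),np.round(s,1),round((a+45)%90-45,2)
def rot(yaw,flip=1): # tool down, jaws along local y
    z=flip*np.array([-np.sin(yaw),np.cos(yaw),0]);y=np.array([0,0,-1.]);return np.column_stack([np.cross(y,z),y,z])
E
python3 - <<'E'
from h import *
for c in("top","scene"):
    a=np.load(c+"0.npz");d=a["d"];X=cloud(c,d);z=X[...,2]
    g=lambda x,y,r,lo,hi:X[(abs(X[...,0]-x)<r)&(abs(X[...,1]-y)<r)&(z>lo)&(z<hi)&(d>0)]
    print(c,"plate",rect(g(.455,.24,.075,.008,.024)),"block",rect(g(.455,.24,.05,.064,.08)),np.median(g(.455,.24,.05,.064,.08),0),len(g(.455,.24,.05,.064,.08)))
    m=g(.563,-.115,.07,.025,.1);print("mount",np.histogram(m[:,2],bins=np.arange(.02,.085,.003)))
    zz=np.median(g(.563,-.115,.02,.025,.1)[:,2]);pl=g(.563,-.115,.06,zz-.004,zz+.004);print("ballplate z",zz,rect(pl),np.median(pl,0),"board z",np.median(g(.64,-.04,.03,-.01,.03)[:,2]))
    for r in (.1,):
        bb=(abs(X[...,0]-.59)<.17)&(abs(X[...,1]+.11)<.18)&(z>.004)&(z<.016)&(a["p"].min(-1)>110); n,l,st,ce=cv2.connectedComponentsWithStats(bb.astype(np.uint8)); k=1+np.argmax(st[1:,4]); print("board",rect(X[l==k]))
for b in [.45]:
    print([solver.inverse_kinematics([x,y,zz],rot(w,f)) is not None for x,y in((.455,.24),(.563,-.115)) for zz in(.05,.2) for w in (0,.04) for f in(1,-1)])
E
```

```text
top plate (array([454.9, 235.8]), array([118.1, 118.1]), -12.45) block (array([453.1, 239.8]), array([29.4, 40.9]), -1.3) [0.45592261 0.24143774 0.07121431] 122
mount (array([  0,  23,  43,   9,   3,   0,   1,   7,  48, 239, 376, 145,  40,
        35,  25,  18,  26,   9,   5,   0,   0]), array([0.02 , 0.023, 0.026, 0.029, 0.032, 0.035, 0.038, 0.041, 0.044,
       0.047, 0.05 , 0.053, 0.056, 0.059, 0.062, 0.065, 0.068, 0.071,
       0.074, 0.077, 0.08 , 0.083]))
ballplate z 0.05080089432902746 (array([ 564.7, -115.9]), array([ 84.1, 116.2]), 2.26) [ 0.56190724 -0.11469178  0.05094816] board z 0.013207578817614807
board (array([ 626.7, -114.1]), array([253.4, 301.3]), 2.88)
scene plate (array([455.6, 238.7]), array([86.7, 96. ]), 0.3) block (array([453.8, 242.1]), array([33.1, 38.3]), 33.81) [0.45346646 0.23811296 0.07003315] 59
mount (array([  0,   3,  13,   2,   0,   0,   7,  27,  49, 287, 220,  22,  21,
        42,  10,  14,  18,   7,   0,   0,   0]), array([0.02 , 0.023, 0.026, 0.029, 0.032, 0.035, 0.038, 0.041, 0.044,
       0.047, 0.05 , 0.053, 0.056, 0.059, 0.062, 0.065, 0.068, 0.071,
       0.074, 0.077, 0.08 , 0.083]))
ballplate z 0.04964583819009688 (array([ 563.7, -115.4]), array([ 86.7, 120.8]), 3.29) [ 0.55810439 -0.11669952  0.04966396] board z 0.012290792352747104
board (array([ 623.3, -112.3]), array([252.6, 302.3]), 3.16)
[True, True, True, True, True, True, True, True, True, True, True, True, True, True, True, True]
```

```bash
cat >> h.py <<'E'
def ortho(img,c,x0,y0,z,half=.08,ppm=4): # col -> -y, row -> -x
    i=viewer.camera_info(c);K=np.array(i["intrinsics"]);R=np.array(i["rotation"]);e=np.array(i["eye"])
    n=int(half*2000*ppm);v,u=np.mgrid[:n,:n];s=1/(1000*ppm)
    P=np.stack([x0+half-v*s,y0+half-u*s,np.full(u.shape,z)],-1)
    q=(P-e)@R*[1,-1,-1]@K.T;q=q/q[...,2:]
    return cv2.remap(np.ascontiguousarray(img),q[...,0].astype(np.float32),q[...,1].astype(np.float32),cv2.INTER_CUBIC)
E
python3 - <<'E'
from h import *
t=np.load("top0.npz")["p"][:,:,::-1]
A=ortho(t,"top",.455,.240,.012);B=ortho(t,"top",.563,-.115,.05)
g=cv2.GaussianBlur(cv2.cvtColor(A,6),(9,9),0);_,b=cv2.threshold(g,100,255,0)
cs=max(cv2.findContours(b,0,1)[0],key=cv2.contourArea)
(c,s,a)=cv2.minAreaRect(cs);print("plate",.455+.08-c[1]/4000,.24+.08-c[0]/4000,np.array(s)/4,a,)
# edge line fits
p=cs[:,0].astype(float)
def lines(p,c,hw,hh):
    for nm,m in(("L",p[:,0]<c[0]-hw),("R",p[:,0]>c[0]+hw),("T",p[:,1]<c[1]-hh),("B",p[:,1]>c[1]+hh)):
        q=p[m];ax=1 if nm in"LR" else 0
        q=q[abs(q[:,ax]-c[ax])<.35*max(s)]
        vx,vy,_,_=cv2.fitLine(q.astype(np.float32),cv2.DIST_HUBER,0,.01,.01).ravel();ang=-np.degrees(np.arctan2(vy,vx));print(nm,round((ang+45)%90-45,2),q.mean(0).round())
lines(p,c,160,130)
for z in(.05,.06):
    i=ortho(t,"top",.563,-.115,z);np.save("B%d.npy"%(z*1000),i)
big=np.hstack([cv2.resize(A,(390,390)),cv2.resize(B,(390,390))]);cv2.imwrite("pics/ortho.png",big)
E
```

```text
plate 0.45793134307861333 0.24075124359130862 [ 88.91830444 101.53665924] 89.61156463623047
L 0.4 [115. 308.]
R 0.38 [518. 308.]
T 1.29 [317. 135.]
B 0.03 [317. 484.]
```

View pics/ortho.png

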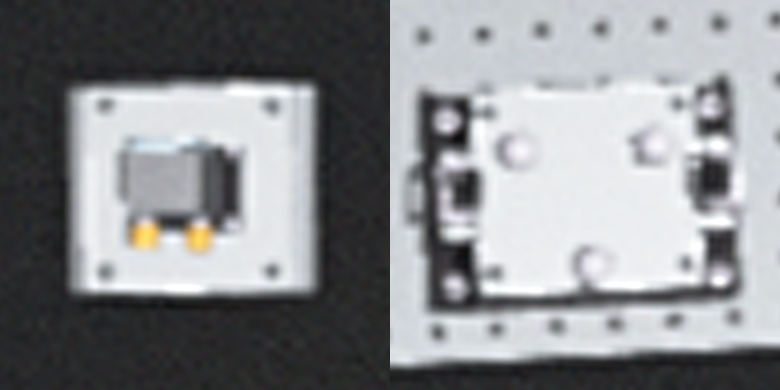

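Run:
```python
from h import *
M=(.457,.2415);w=.007
effector.release()
env.reach([*M,.16],rot(w)); env.movel([*M,.035],rate=.15)
s0=env.sense();effector.grasp(35);s=env.sense();print(s["t"],s["gripper_width"],s["wrist_force"].round(2) if hasattr(s["wrist_force"],"round") else s["wrist_force"],s0["wrist_force"],s["ee_pos"])
env.movel([*M,.16]);s=env.sense();print(s["t"],s["gripper_width"],s["wrist_force"],s["moment"])
env.reach([.565,-.1155,.17],rot(.049));s=env.sense();print(s["t"],s["gripper_width"],s["wrist_force"],s["moment"],s["ee_pos"],np.round(s["joint_positions"],2))
for c in("top","scene"):
    p,d=viewer.read_camera(c);cv2.imwrite(f"pics/{c}1.png",p[:,:,::-1]);np.savez(c+"1.npz",p=p,d=d)
    i=viewer.camera_info(c)
    print(c,[(np.round(r["at"],4).tolist(),r["score"]) for r in tip_of(c,"mirror")[:3]])
s=np.load("scene1.npz")["p"][:,:,::-1];t=np.load("top1.npz")["p"][:,:,::-1]
cv2.imwrite("pics/held.png",np.hstack([cv2.resize(s[120:280,230:390],(390,390)),cv2.resize(t[130:260,250:380],(390,390))]))
```

```text
4.5917 0.030003528502063923 [-0.06  1.23 -0.76] [-0.46959365 -0.45750973  0.06658219] [0.45705224 0.24188583 0.03503003]
5.575 0.029698720221500108 [-6.19308917e-01 -1.09313136e-03 -5.05301477e+00] [-0.01890877 -0.02716389 -0.01940286]
6.9667 0.029858658378850954 [-0.41553177  1.19681272 -4.70993938] [0.07118487 0.06581578 0.03551351] [ 0.56505532 -0.11343487  0.16962106] [-0.03  0.39  0.21  1.84 -0.1   0.92  1.85]
top [([0.5646, -0.1146, 0.134], 0.56)]
scene [([0.3948, -0.1355, -0.0004], 0.68), ([0.5625, -0.1152, 0.1353], 0.63)]
```

View pics/held.png

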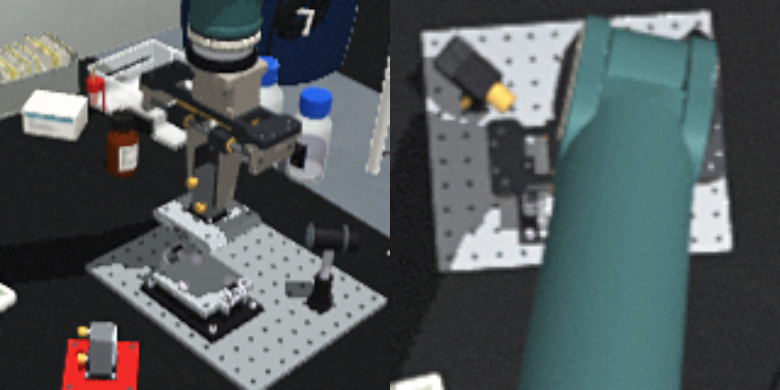

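Run:
```python
from h import *
env.movel([.565,-.1155,.127],rot(.049),rate=.1);env.pause(.3)
a=[env.sense()]
for _ in range(4): env.pause(.05);a.append(env.sense())
f0=np.mean([s["wrist_force"] for s in a],0);m0=np.mean([s["moment"] for s in a],0);print(a[-1]["t"],f0,np.std([s["wrist_force"] for s in a],0),m0,a[-1]["ee_pos"],np.round(a[-1]["tcp_rot"],3).tolist())
np.savez("f0.npz",f=f0,m=m0)
z=.127
while z>.085:
    z-=.001;env.movel([.565,-.1155,z],rate=.02)
    s=env.sense();f=np.array(s["wrist_force"])-f0
    if f[2]>1.5: env.pause(.1);s=env.sense();f=np.array(s["wrist_force"])-f0
    if f[2]>1.2 or int(z*1000+.5)%5==0: print(round(s["t"],2),round(z,4),np.round(f,1),np.round(s["moment"]-m0,2),np.round(s["ee_pos"],4))
    if f[2]>4: break
for c in("scene",):
    p,d=viewer.read_camera(c);cv2.imwrite(f"pics/{c}2.png",cv2.resize(p[150:290,240:400,::-1],(800,600)[0:2] and (685,600),interpolation=2));np.savez(c+"2.npz",p=p,d=d)
```

```text
8.25 [-0.21452405  0.21850422 -4.67611464] [0.37200088 0.14444449 0.18305694] [ 0.0394118   0.02565542 -0.01338798] [ 0.56506186 -0.11551115  0.12717742] [[0.999, 0.0, -0.049], [0.049, 0.0, 0.999], [0.0, -1.0, -0.0]]
8.75 0.125 [-0.2  0.3 -0.3] [-0.    0.02  0.04] [ 0.5649 -0.1155  0.1249]
10.0 0.12 [0.1 0.  0.3] [ 0.03 -0.07 -0.01] [ 0.5649 -0.1155  0.1199]
11.25 0.115 [ 0.1 -1.1 -0.3] [ 0.   -0.03  0.05] [ 0.5649 -0.1155  0.1149]
12.5 0.11 [-0.2 -0.5 -0.1] [-0.03 -0.01 -0.03] [ 0.5649 -0.1155  0.1099]
13.75 0.105 [-0.5  0.2  0.9] [ 0.01 -0.03  0.01] [ 0.5649 -0.1155  0.1049]
14.6 0.102 [0.1 1.7 2.1] [ 0.45  0.04 -0.02] [ 0.5651 -0.115   0.1021]
14.95 0.101 [-1.8  3.6  8.7] [ 0.69  0.66 -0.04] [ 0.5652 -0.1152  0.1016]
```

View pics/scene2.png

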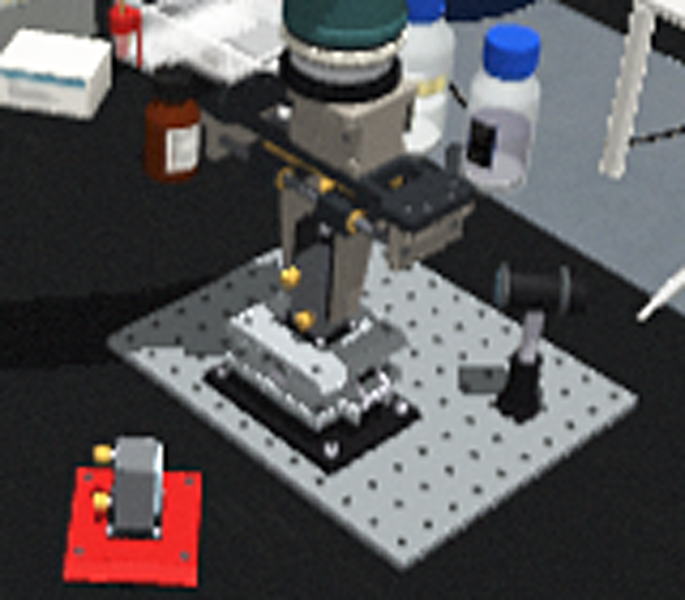

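Run:
```python
from h import *
F=np.load("f0.npz");f0,m0=F["f"],F["m"]
a=[]
for _ in range(8): env.pause(.04);a.append(env.sense())
f=np.array([s["wrist_force"] for s in a])-f0;m=np.array([s["moment"] for s in a])-m0
print(a[-1]["t"],f.mean(0).round(2),f.std(0).round(2),m.mean(0).round(3),m.std(0).round(3),a[-1]["ee_pos"],a[-1]["gripper_width"])
print(np.round(a[-1]["tcp_rot"],4).tolist())
def cl(n,x,y,lo,hi,r=.065):
    d=np.load(n)["d"];X=cloud("scene",d);k=(abs(X[...,0]-x)<r)&(abs(X[...,1]-y)<r)&(X[...,2]>lo)&(X[...,2]<hi)&(d>0);return X[k]
for n,zl,zh in(("scene0.npz",.008,.024),):
    print(rect(cl(n,.455,.24,zl,zh)))
P=cl("scene2.npz",.56,-.115,.072,.095);print("plate held",rect(P),len(P))
# plane fits of plate tops
for n,x,y,lo,hi in(("scene0.npz",.455,.24,.01,.022),("scene2.npz",.56,-.115,.076,.092)):
    P=cl(n,x,y,lo,hi,.05);A=np.c_[P[:,0]-x,P[:,1]-y,np.ones(len(P))]
    for _ in range(4):
        q=np.linalg.lstsq(A,P[:,2],rcond=None)[0];r=P[:,2]-A@q;k=abs(r)<.003;P,A=P[k],A[k]
    print("plane",q.round(4),len(P))
```

```text
15.3333 [-2.29  2.96  9.63] [0.37 0.51 0.49] [ 0.677  0.622 -0.014] [0.036 0.031 0.026] [ 0.56518679 -0.1154908   0.10123939] 0.02973832781349188
[[0.9988, 0.0004, -0.049], [0.049, -0.0, 0.9988], [0.0004, -1.0, -0.0]]
(array([455.6, 238.7]), array([86.7, 96. ]), 0.3)
plate held (array([ 563.5, -115.4]), array([ 87.2, 102. ]), 3.23) 511
plane [0.0026 0.0234 0.0155] 255
plane [0.0024 0.0086 0.082 ] 359
```

```bash
cat > press.py <<'E'
from h import *
import sys
F=np.load("f0.npz");f0,m0=F["f"],F["m"]
def rd(n=3):
    a=[]
    for _ in range(n): env.pause(.03);a.append(env.sense())
    return np.mean([s["wrist_force"] for s in a],0)-f0,np.mean([s["moment"] for s in a],0)-m0,a[-1]
def press(x,y,z,zmin,k=.00012,lim=17.3,step=.0005):
    f,m,s=rd()
    while z>zmin:
        d=np.clip(k*f[:2],-.0004,.0004);x+=d[0];y+=d[1];z-=step
        env.movel([x,y,z],rate=.02);f,m,s=rd()
        print(round(s["t"],2),np.round([x*1e3,y*1e3,z*1e3],1),np.round(f,1),np.round(m,2),np.round(s["ee_pos"]*np.array(1000),1),flush=True)
        if f[2]>lim: print("LIMIT");break
        if f[2]<1: print("SNAP?");break
    return x,y,z
E
python3 -c "
from press import *
press(.565,-.1155,.101,.0965)"
```

```text
15.78 [ 564.7 -115.1  100.5] [-2.5  2.4 11.4] [ 0.44  0.6  -0.02] [ 565.2 -115.6  101. ]
16.13 [ 564.4 -114.8  100. ] [-2.2  1.3 11.8] [0.29 0.59 0.01] [ 565.2 -115.8  100.8]
16.48 [ 564.2 -114.7   99.5] [-2.   0.4 12.5] [0.21 0.52 0.01] [ 565.2 -116.   100.5]
16.83 [ 563.9 -114.6   99. ] [-1.5  0.8 13.3] [0.08 0.54 0.02] [ 565.1 -116.1  100.2]
17.18 [ 563.7 -114.5   98.5] [-1.1  0.5 14.4] [0.08 0.5  0.02] [ 565.1 -116.1   99.9]
17.53 [ 563.6 -114.5   98. ] [-1.5  0.7 14.6] [0.06 0.47 0.02] [ 565.1 -116.1   99.5]
17.88 [ 563.4 -114.4   97.5] [-1.   0.  14.9] [0.05 0.42 0.03] [ 565.1 -116.    99. ]
18.23 [ 563.3 -114.4   97. ] [-1.6 -0.1 14.7] [0.07 0.42 0.01] [ 565.1 -116.1   98.6]
18.58 [ 563.1 -114.4   96.5] [-1.5  0.5 15.1] [0.05 0.38 0.04] [ 565.  -116.1   98.2]
```

```bash
python3 -c "
from press import *
press(.5635,-.1144,.0965,.0905,k=0,lim=17.3)"
```

```text
19.03 [ 563.5 -114.4   96. ] [-0.3  0.3 12.7] [ 0.04  0.29 -0.  ] [ 565.1 -116.    97.3]
19.38 [ 563.5 -114.4   95.5] [ 3.2 -0.2  4.5] [ 0.03 -0.76  0.01] [ 564.8 -115.    95.6]
19.73 [ 563.5 -114.4   95. ] [ 5.6 -0.6  1.2] [-0.07 -1.5  -0.02] [ 564.4 -114.6   94.8]
20.08 [ 563.5 -114.4   94.5] [ 6.1 -0.3 -1.4] [-0.05 -1.65  0.  ] [ 564.4 -114.5   94.1]
SNAP?
```

```bash
python3 -c "
from press import *
x,y,z=.5645,-.1146,.0945
for i in range(7):
    env.movel([x,y,z],rate=.02);f,m,s=rd()
    print(round(s['t'],2),np.round([x*1e3,y*1e3,z*1e3],1),np.round(f,1),np.round(m,2),np.round(np.array(s['ee_pos'])*1e3,1),np.round(s['tcp_rot'],3)[2].tolist())
    if f[2]>7: break
    x+=np.clip(.0001*f[0],-.0005,.0005);z-=.0005
"
```

```text
20.43 [ 564.5 -114.6   94.5] [ 5.5 -0.3 -3.3] [-0.06 -1.47 -0.04] [ 564.6 -114.6   93.8] [0.0, -1.0, -0.0]
20.78 [ 565.  -114.6   94. ] [ 4.9 -0.6 -2.8] [-0.07 -1.2   0.  ] [ 564.7 -114.7   93.6] [-0.001, -1.0, -0.0]
21.13 [ 565.5 -114.6   93.5] [ 1.6 -0.3  0.8] [-0.09 -0.43 -0.  ] [ 564.9 -114.7   93.4] [-0.001, -1.0, 0.0]
21.48 [ 565.7 -114.6   93. ] [-1.9 -0.2  8. ] [-0.09  0.52  0.01] [ 565.1 -114.7   93.3] [-0.001, -1.0, 0.0]
```

```bash
python3 -c "
from press import *
env.movel([.5655,-.1146,.0934],rate=.02);print(rd()[:2])
effector.release();f,m,s=rd();print('open',f.round(1),s['gripper_width'],s['t'])
env.movel([.5655,-.1146,.24],rate=.15);env.goto_joints([-1.212,.468,-.012,1.603,.006,1.071,-.056])
s=env.sense();print(s['t'],s['ee_pos'],s['wrist_force'])
o=[]
for c in('scene','top'):
    p,d=viewer.read_camera(c);np.savez(c+'3.npz',p=p,d=d)
    print(c,[(np.round(r['at'],4).tolist(),round(r['score'],2)) for r in tip_of(c,'mirror')[:3]])
    X=cloud(c,d);k=(abs(X[...,0]-.562)<.05)&(abs(X[...,1]+.115)<.05)&(X[...,2]>.066)&(X[...,2]<.084)&(d>0);P=X[k];A=np.c_[P[:,0]-.562,P[:,1]+.115,np.ones(len(P))]
    for _ in range(4):
        q=np.linalg.lstsq(A,P[:,2],rcond=None)[0];kk=abs(P[:,2]-A@q)<.003;P,A=P[kk],A[kk]
    print('plane',q.round(4),len(P),rect(X[k]))
    u,v=((313,228) if c=='scene' else (314,194));im=p[v-45:v+45,u-45:u+45,::-1];o.append(cv2.resize(im,(390,390),interpolation=2))
cv2.imwrite('pics/end.png',np.hstack(o))
"
```

```text
(array([-2.07560742, -0.83960177,  5.63034926]), array([-0.15324358,  0.60767689, -0.00247319]))
open [ 0.7 -0.3  4.7] 0.09234525696703728 22.9417
26.8083 [0.25524245 0.59767802 0.21419582] [-0.68752195 -0.5249692   0.29323206]
scene [([0.5634, -0.1198, 0.0607], 0.93), ([0.3954, -0.136, -0.003], 0.59)]
plane [0.0077 0.0057 0.0737] 377 (array([ 562.3, -115.1]), array([87.9, 99.4]), 1.7)
top [([0.3936, -0.1336, -0.0031], 0.83), ([0.5621, -0.1145, 0.0561], 0.79)]
plane [ 0.0112 -0.0045  0.0745] 538 (array([ 564.6, -115.7]), array([84.9, 99. ]), 3.04)
```

View pics/end.png

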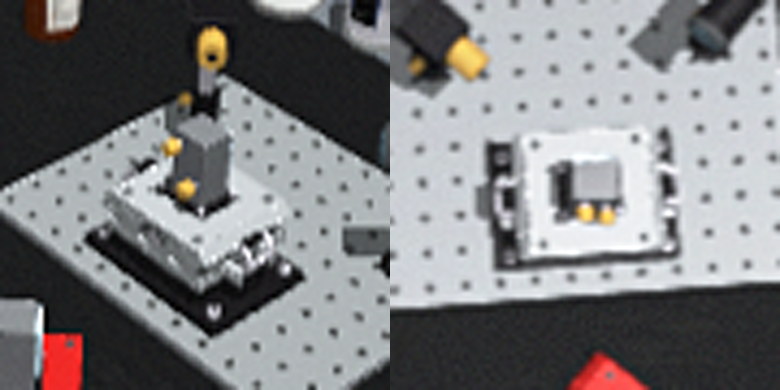

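```bash
python3 -c "
from h import *
for c in('scene','top'):
  for n,x,y,lo,hi in(('0',.457,.241,.007,.025),('3',.5645,-.115,.065,.083)):
    d=np.load(c+n+'.npz')['d'];X=cloud(c,d);k=(abs(X[...,0]-x)<.038)&(abs(X[...,1]-y)<.038)&(X[...,2]>lo)&(X[...,2]<hi)&(d>0);P=X[k];A=np.c_[P[:,0]-x,P[:,1]-y,np.ones(len(P))];N=A,P
    for _ in range(6):
        q=np.linalg.lstsq(A,P[:,2],rcond=None)[0];r=N[1][:,2]-N[0]@q;kk=abs(r)<.004;P,A=N[1][kk],N[0][kk]
    C=np.linalg.inv(A.T@A);print(c,n,q.round(4),len(P),(np.sqrt(np.diag(C))*(P[:,2]-A@q).std()).round(4))
"
```

```text
scene 0 [-0.0075  0.0065  0.0158] 188 [0.0053 0.0062 0.0001]
scene 3 [ 0.0049 -0.0029  0.0741] 279 [0.0043 0.0044 0.0001]
top 0 [ 0.0052 -0.0013  0.0168] 375 [0.0041 0.0041 0.0001]
top 3 [ 0.0082 -0.0032  0.0752] 432 [0.004  0.004  0.0001]
```

Level within noise, so I'm handing in.

```bash
python3 -c "
from h import *
print(workorder.finish_job(),env.sense()['t'])"
```

```text
the job is handed in; nothing more can be done
the job is handed in; nothing more can be done
```

The grey mirror unit is back on the three-ball mount with its glass facing the laser and lens tube. It is released, and the job is handed in. The arm was parked at about 27 s on the robot clock.

- **Picking up:** I gripped the block across y at 35 N, clear of the glass. The red look-alike was left alone.
- **Pressing down:** The rollers were met with the unit about 9 mm above home. The averaged force on the mount rose to a peak of about 15 N, then dropped to about -3 N as the catches snapped over. The unit then stood rigid on the balls at 8 N, about 1.5 mm above the collar-down height. There was almost no sideways moment during the snap, which points to both catches engaging together.
- **Final camera check:** The underside is at about z = 0.058 m, which agrees with the felt height. Tilt is about 0.005 to 0.009 rad, with measurement noise of about 0.004. The top camera puts the centre at (0.5646, -0.1157) with a turn of 3.0°. The mount measured about (0.565, -0.1155) and 2.9°.
- **Disagreements:**
  - The scene camera's outline gave a turn of 1.7° and a centre about 2 mm off in x. I put this down to occlusion and calibration error.
  - The scene network put the unit's y about 4 mm off, which is its stated error.
- **Not measured:** I did not measure whether the bystander items moved, and nothing was planned near them. The catches' holding force could only be inferred from the snap.

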